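Load a pantry jar's freshness cartridge and hold its lid ready

TASK

Stand the small metal freshness cartridge upright in the ring on the floor of the big open glass jar and let go of it; do not drop it in. Then lift the jar's big lid by its strap handle, carry it over the other jars, higher than the tallest of them, and finish still holding it level and still, centred about 15 mm above the jar's rim, with the lid's two lugs lined up with the jar's two clips. The lid must never touch the jar, and the jar and everything else must stay where they stand.

Things in the scene. Friction and masses are not known exactly. Their poses are not given: they have to be found in the camera images.
- jar: big open squat glass jar, loose, 0.95 kg, 90 mm high, widest diameter 156 mm, mouth 146 mm outside and 136 mm inside, standing upright. Origin: centre of its underside; z up. Two steel wire clips hang at the neck on its +x and -x sides (reaching 94 mm from the axis, below the rim, tops at 84 mm). In the middle of its floor (6 mm thick) stands an aluminium ring 25 mm high, 50 mm outside, 31 mm bore
- jar_rim (a point): centre of the jar's mouth, level with the top of the rim (90 mm above the table)
- jar_seat (a point): centre of the jar's inner floor inside the ring (6 mm above the table); the cartridge's underside rests here. The ring's top is 25 mm higher
- cartridge: slim aluminium cylinder, 26 mm diameter, 82 mm high, with a chamfered foot, about 60 g, standing loose on the table at the start. Origin: centre of its underside; z up. Seated in the jar its top is 2 mm below the jar's rim; hold it near the top
- lid: big flat round aluminium lid, 156 mm diameter, skirt 20 mm deep, about 180 g, lying on the table skirt down, open side below. Origin: centre of the skirt's lower edge; z up. Two flat lugs (24 mm wide, reaching 94 mm from the axis) stick out on its +x and -x sides; the strap handle runs along x. Lid and jar are alike after half a turn
- lid_grip (a point): middle of the lid's strap handle, 49 mm above the lid's lower edge. The strap is 62 mm long along the lid's x, 18 mm wide along y, 6 mm thick; its top is 52 mm above the lid's lower edge and there are 26 mm free under it. Grip it from above across its 18 mm width
- tall_jar: bystander: closed glass jar with strap handle, 90 mm diameter, 155 mm high, origin under its centre
- squat_jar: bystander: closed glass jar with strap handle, 96 mm diameter, 108 mm high, origin under its centre
- spare_lid: bystander: smaller lid without lugs, 100 mm diameter, 42 mm high with its handle, origin under its centre
- small_jar: bystander: small open glass jar without ring, 76 mm diameter, 65 mm high, origin under its centre
- spoon: bystander: wooden spoon lying flat, 220 mm long, up to 20 mm high, origin at its middle on the table, lying along its x
- mill: bystander: turned wooden pepper mill, 52 mm diameter, 115 mm high, origin under its centre
Not all that is in view belongs to the job. Leave any brown or green look-alike of the cartridge alone. What is shaped like the lid but green is not meant.

How it is judged:
On the way, in this order (a step that is already met when the one before it is completed fails the run):
1. the cartridge stands upright in the jar's ring, on the floor, let go (horizontal distance between cartridge and jar_seat below 0.006 m and z of cartridge in the frame of jar_seat below 0.006 m and angle between cartridge's own z axis and vertical below 0.12 rad and contact force between cartridge and the fingers below 0.05 N), for 0.3 s.
2. the lid is carried in the fingers higher than the tallest bystander jar (155 mm), the cartridge in its ring (all of step 1 and height (world z) of lid above 0.155 m and contact force between lid and the fingers above 0.5 N), for 0.2 s.
At the end, for the whole second after the job is handed in: Cartridge free in the ring (6 mm, tilt < 0.12 rad). Lid held still in the fingers, its lower edge 5 to 28 mm above the rim, centred within 12 mm, tilt < 0.12 rad, lugs within 0.17 rad of the clips, touching neither jar nor cartridge. Jar upright, moved < 30 mm (all of step 1 and horizontal distance between lid and jar_rim below 0.012 m and z of lid in the frame of jar_rim between 0.005 and 0.028 m and angle between lid's own z axis and vertical below 0.12 rad and angle between the x axis of lid and the x axis of jar, either way round below 0.17 rad and contact force between lid and the fingers above 0.5 N and contact force between lid and jar below 0.05 N and contact force between lid and cartridge below 0.05 N and linear speed of lid below 0.02 m/s and angle between jar's own z axis and vertical below 0.05 rad and distance of jar from where it was at the start of the episode below 0.03 m); the arm keeps its last pose, push and grip.
It fails at once if the lid touches the jar (contact force between lid and jar above 0.5 N).
It fails at once if the cartridge is dropped (falls freely faster than 0.6 m/s) (linear speed of cartridge above 0.6 m/s and contact force between cartridge and the fingers below 0.05 N).
It fails at once if the jar is moved 30 mm or more (distance of jar from where it was at the start of the episode above 0.03 m).
It fails at once if another thing on the table is moved 30 mm or more (distance of any of tall_jar, squat_jar, spare_lid, small_jar, spoon, mill from where it was at the start of the episode above 0.03 m).
It also fails if it takes over 72 s, if anything falls off the work surface, if the arm or the gripper's body presses on something with over 40 N, if the wrist force passes 120 N, or if a joint passes its speed limit or range.

ROBOT

A 7-joint arm with a two-finger parallel gripper is mounted at the origin on the work surface. World frame = base frame: x ahead of the robot, y to its left, z up, the work surface at z = 0. Lengths are in m, angles in rad, forces in N, time in s.
With the tool pointing down it reaches from about 0.425 to 0.95 m from the base axis. Payload 4.7 kg.
Tool frame: the origin (TCP) lies at the very end of the fingers, on their centre line; the grasp point (between the pads) lies 19 mm behind it (r.grip_point_offset is the distance from the TCP to the grasp point, in m); z points along the fingers, y is the line along which they close (so a half turn about z gives the same grasp; the last joint's range is limited). The gripper opens to 87 mm and grips with 3 to 60 N. Pads are 19 mm wide; open, the fingers measure 117 mm over their backs; the gripper's body (75 mm by 190 mm) begins 51 mm behind the grasp point.
Start: joints at [1.218, 0.469, -0.049, 1.532, 0.024, 1.141, -0.082], TCP at [0.215, -0.64, 0.223] pointing down, gripper open.
Joint ranges: [-2.59, 2.59], [-0.33, 1.99], [-1.39, 1.29], [0.1, 2.45], [-1.04, 4.18], [0.21, 1.99], [-2.66, 2.66]. Speed limits (rad/s): [2.57, 2.57, 3.14, 3.14, 3.14, 3.14, 3.14].

INTERFACE

Orientations are given as a 3x3 rotation matrix whose columns are the frame's x, y, z axes.
In Python, from workcell import readout, read_camera, camera_model, r, models gives the robot as it stands. The module is installed in compiled form; this text tells all that it offers.
- The arm moves only by the tool jog_arm, never from a script. Its argument "motion" is a list of rows, each a list of 4 numbers: the shift along the tool's x, y, z in m, then the turn about the tool's z in degrees. A call has 1 to 10 rows; each row shifts and turns the commanded pose from where the row before left it, along the tool's axes as they then stand; what a row does not reach is not made up. A row lasts 1/8 s, in which the tool goes at most 62.5 mm and 10.7 degrees, less where a joint would pass 70% of its speed; a pose out of reach is approached as far as the arm can. A call with a gripper value outside its range is refused whole. "fingers" is the finger opening in m, from 0 to 0.087, set as the call begins (left out, the last holds). The fingers move at their own pace and stop on an object; "grip_force" is the grip in N (left out, the last holds). Time passes only in rows, so rows that do not move let the fingers close. It gives the time, the measured TCP pose, the force, the opening and the grip force at its end, in the units of the state.
- readout.get_obs(): the state, without advancing time (a new reading comes with each control period).
- read_camera(name): name is "scene" or "side" or "wrist"; returns (picture, depth): 480x640x3 uint8, blue, green, red; 480x640 float32, m along the optical axis (not along the pixel's ray), 0 where there is no reading.
- camera_model(name): a dict with "fx", "fy", "cx", "cy" (pixels), "R" (3x3) and "t" (3): a world point X has camera coordinates R X + t. Camera axes: x right, y down, z forward; pixel columns grow to the right and rows downward; lengths in m; the calibration is good to about 2 mm. A picture is of the moment at which its call begins: read the wrist's pose just before it. camera_model takes no time and is no camera call; for the wrist camera it gives the pose at the moment of the call.
- r.job_done(): hands the job in; it is judged then, once.
Trained networks look in the newest picture that a camera, given by its name, has taken for a name from the list of things; names that differ only in an ending like _2 or _b are one class to them, and where a whole thing is asked for, a point or a joint stands for the part that bears it (a point fixed in the world has none). Each returns a list of dicts, best first, with "confidence" (0 to 1); they miss things now and then, are a little off and sometimes report something else, mostly with a low value. They report only what shows in the picture. A call takes as long as a camera call. They do not tell look-alikes from the thing itself.
- models.spot_in(camera, target): "pixel" ([row, column] in pixels, amid what is visible of it).
- models.silhouettes(camera, target): "mask" (480x640 bool, what is visible of it) and "pixel" ([row, column] in pixels, amid what is visible of it).
- models.pinpoint(camera, target): "pixel" ([row, column] in pixels: a listed point, or the origin of a listed thing).
The state is a dict: "clock": time; "joint_pos": joint angles; "dq": joint speeds; "effort": joint torques, N m; "eef_pos": TCP position; "orientation": TCP orientation; "force": force on the tool from outside, world axes, zero at the start; "ft_torque": the same for the moment, N m; "width": finger opening in m; "grasp_force": force on a finger pad.
Only numpy, scipy, OpenCV 4.12 (cv2) and the standard library are available. Lean on these libraries where they do the work, as an engineer would, in place of code of your own. Each camera call takes 0.05 s, during which the arm holds its last target. There are 200 camera calls.

## Working session

There is one attempt and no reset: what is moved stays moved. The work goes in short steps, Python scripts to look and compute and a tool call to move; the robot and the scene stay as the last step left them, time stands still between calls to the robot, and variables do not carry over. Pictures are saved under pics/ and viewed, at most 10 in all, crops included, and the job is handed in when it is done.

Besides the shell and the picture viewer there is one more tool, called as name([rows], argument=value, ...), one row to a line, values as JSON. jog_arm: Moves the arm, as the interface text tells. Its arguments: {"type":"object","properties":{"motion":{"type":"array"},"fingers":{"type":"number"},"grip_force":{"type":"number"}},"required":["motion"]}

```bash
mkdir -p pics; cat > h.py <<'E'
import numpy as np, cv2
from workcell import readout, read_camera, camera_model, r, models
def w(cam,px,depth=None,z=None,m=None):
    m=m or camera_model(cam); v,u=px
    d=np.array([(u-m["cx"])/m["fx"],(v-m["cy"])/m["fy"],1.]); R=np.array(m["R"]);t=np.array(m["t"])
    o=-R.T@t; d=R.T@d
    return o+d*(depth if z is None else (z-o[2])/d[2])
def cloud(cam,depth,mask=None,m=None):
    m=m or camera_model(cam); mask=(depth>0) if mask is None else mask&(depth>0)
    v,u=np.nonzero(mask); d=depth[v,u]
    P=np.c_[(u-m["cx"])/m["fx"]*d,(v-m["cy"])/m["fy"]*d,d]
    return (P-np.array(m["t"]))@np.array(m["R"]), v,u
E
python3 - <<'E'
from h import *
np.set_printoptions(precision=3,suppress=True)
for c in ("scene","side"):
    im,d=read_camera(c); cv2.imwrite(f"pics/{c}0.png",im); np.save(f"pics/{c}0.npy",d)
    m=camera_model(c); print(c,m["fx"],-np.array(m["R"]).T@m["t"])
    for n in ("jar","jar_seat","cartridge","lid","lid_grip","tall_jar","squat_jar","spare_lid","small_jar","spoon","mill"):
        for q in models.pinpoint(c,n)[:4]:
            z={"jar_seat":.006,"lid_grip":.049}.get(n,0)
            print(n,np.round(q["pixel"]),round(q["confidence"],2),w(c,q["pixel"],z=z))
print(readout.get_obs())
E
```

```text
scene 492.89975502466916 [ 1.116 -0.508  0.713]
jar [355. 200.] 0.62 [ 0.549 -0.309  0.   ]
jar_seat [356. 200.] 0.6 [ 0.556 -0.313  0.006]
cartridge [288. 419.] 0.9 [0.705 0.109 0.   ]
cartridge [294. 382.] 0.88 [0.665 0.042 0.   ]
cartridge [305. 340.] 0.86 [ 0.631 -0.042  0.   ]
cartridge [359. 202.] 0.5 [ 0.559 -0.311  0.   ]
lid [206. 403.] 0.93 [ 0.493  0.306 -0.   ]
lid [172. 337.] 0.78 [0.262 0.297 0.   ]
lid_grip [185. 404.] 0.95 [0.479 0.317 0.049]
lid_grip [155. 340.] 0.68 [0.264 0.306 0.049]
tall_jar [239. 277.] 0.72 [ 0.381 -0.005  0.   ]
squat_jar [265. 326.] 0.96 [0.523 0.016 0.   ]
spare_lid [364. 405.] 0.62 [ 0.808 -0.055  0.   ]
small_jar [310. 459.] 0.81 [0.795 0.118 0.   ]
small_jar [293. 382.] 0.56 [0.664 0.044 0.   ]
small_jar [265. 325.] 0.56 [0.522 0.015 0.   ]
spoon [418. 261.] 0.8 [ 0.722 -0.303  0.   ]
spoon [252. 482.] 0.27 [0.728 0.297 0.   ]
spoon [204. 402.] 0.23 [0.486 0.31  0.   ]
mill [256. 482.] 0.62 [0.734 0.287 0.   ]
side 472.1330483797677 [0.314 0.92  0.669]
jar [208. 320.] 0.75 [ 0.566 -0.3    0.   ]
cartridge [266. 253.] 0.94 [0.669 0.025 0.  
[... 450 characters left out ...]
 0.808 -0.068  0.   ]
small_jar [281. 191.] 0.84 [0.793 0.113 0.   ]
spoon [206. 270.] 0.59 [ 0.717 -0.285  0.   ]
mill [336. 181.] 0.93 [0.733 0.288 0.   ]
{'clock': 1.2, 'joint_pos': array([ 1.218,  0.469, -0.049,  1.532,  0.024,  1.141, -0.082]), 'dq': array([-0.002, -0.001,  0.001, -0.   , -0.   , -0.002, -0.   ]), 'effort': array([ -0.001, -50.785,  -0.081, -23.646,  -0.061,   0.031,  -0.   ]), 'eef_pos': array([ 0.215, -0.64 ,  0.223]), 'orientation': array([[ 0.948,  0.318,  0.   ],
       [ 0.318, -0.948, -0.   ],
       [ 0.   ,  0.   , -1.   ]]), 'force': array([ 0.489,  0.451, -0.05 ]), 'ft_torque': array([-0.028,  0.035, -0.024]), 'grasp_force': 0.0, 'width': 0.08714231452400284}
```

View pics/scene0.png

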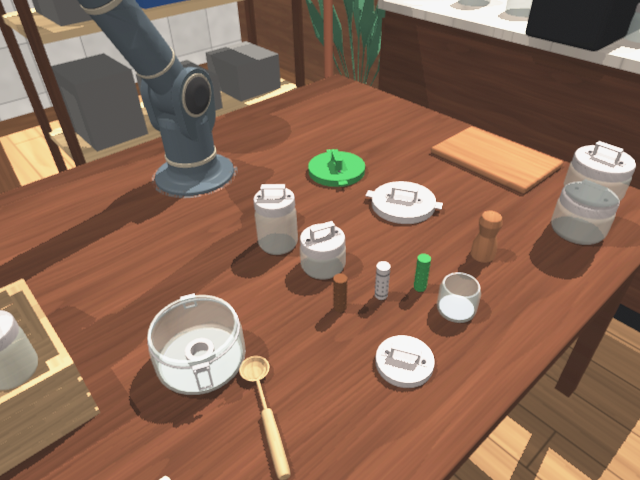

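View pics/side0.png

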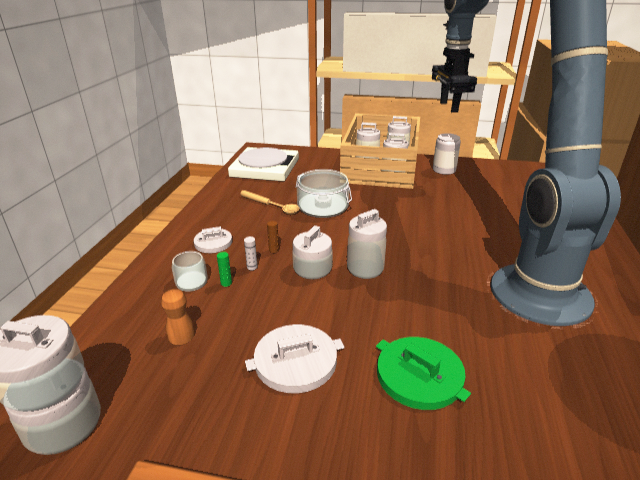

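In the scene view there are three cartridge shapes: brown (row 293, col 340), bare metal (281, 382) and green (273, 422). The metal one fits the description. There are two lid shapes, white/metal at (202, 403) and green at (168, 337), and the metal one is meant. The jar is at (345, 198), with clips near (375, 203) and (298, 188). I'll confirm with one crop and measure.

```bash
python3 - <<'E'
from h import *
np.set_printoptions(precision=3,suppress=True)
im=cv2.imread("pics/scene0.png"); cv2.imwrite("pics/crop1.png",cv2.resize(im[140:330,300:500],None,fx=3,fy=3,interpolation=3))
for c in ("scene","side"):
    im,d=read_camera(c)
    for n,pk in (("cartridge",{"scene":(281,382),"side":(252,250)}[c]),("lid",{"scene":(202,403),"side":(357,295)}[c]),("jar",{"scene":(345,198),"side":(192,324)}[c])):
        L=[q for q in models.silhouettes(c,n) if np.hypot(*(np.array(q["pixel"])-pk))<22]
        if not L: print(c,n,"none"); continue
        P,v,u=cloud(c,d,np.array(L[0]["mask"])); 
        print(c,n,L[0]["pixel"],len(P),"zmax",np.percentile(P[:,2],[1,50,99]))
        if n=="cartridge":
            t=P[P[:,2]>.076]; print(" top",t.mean(0),t.min(0),t.max(0)); 
            s=P[(P[:,2]>.01)&(P[:,2]<.07)]
            A=np.c_[2*s[:,:2],np.ones(len(s))]; x=np.linalg.lstsq(A,(s[:,:2]**2).sum(1),rcond=None)[0]; print(" circ",x[:2],np.sqrt(x[2]+x[0]**2+x[1]**2))
        if n=="lid":
            t=P[(P[:,2]>.04)&(P[:,2]<.06)]; print(" handle",t.mean(0), np.linalg.svd(t[:,:2]-t[:,:2].mean(0),full_matrices=False)[2][0])
            e=P[P[:,2]>.005]; cc,rr=cv2.minEnclosingCircle(((P[(P[:,2]>.015)&(P[:,2]<.03)])[:,:2]*1000).astype(np.float32)); print(" circ",cc,rr)
            ctr=t.mean(0)[:2]; rad=np.hypot(*(P[:,:2]-ctr).T); lug=P[(rad>.083)&(rad<.1)]; 
            s=lug[:,:2]-ctr; k=s[:,0]*1+s[:,1]*.0
            print(" lugs",len(lug),[ (g.mean(0),len(g)) for g in (lug[s[:,0]-s[:,1]>0],lug[s[:,0]-s[:,1]<=0]) if len(g)])
        if n=="jar":
            t=P[(P[:,2]>.084)&(P[:,2]<.096)]; print(" rim",len(t)); 
            if len(t)>10: print(cv2.fitEllipse((t[:,:2]*1000).astype(np.float32)))
E
```

```text
scene cartridge [278.0, 386.1] 478 zmax [0.001 0.053 0.084]
 top [0.672 0.032 0.082] [0.659 0.02  0.077] [0.682 0.047 0.085]
 circ [0.67  0.033] 0.01191439556642448
scene lid [203.8, 402.7] 2148 zmax [0.003 0.021 0.054]
 handle [0.493 0.303 0.051] [0.872 0.49 ]
 circ (492.58990478515625, 302.8055725097656) 92.88290405273438
 lugs 55 [(array([0.569, 0.347, 0.019]), 22), (array([0.419, 0.267, 0.016]), 33)]
scene jar [342.9, 196.9] 7836 zmax [0.001 0.046 0.092]
 rim 1103
((563.42626953125, -314.03509521484375), (138.703857421875, 144.19082641601562), 67.15604400634766)
side cartridge [251.4, 253.7] 351 zmax [-0.001  0.048  0.082]
 top [0.668 0.036 0.08 ] [0.656 0.02  0.076] [0.68  0.048 0.083]
 circ [0.668 0.036] 0.01103126152584632
side lid [359.7, 297.3] 4703 zmax [0.001 0.019 0.052]
 handle [0.491 0.308 0.05 ] [0.87  0.493]
 circ (492.2320556640625, 305.8055114746094) 93.20243835449219
 lugs 119 [(array([0.555, 0.34 , 0.015]), 66), (array([0.415, 0.264, 0.016]), 53)]
side jar [191.4, 322.4] 2219 zmax [0.001 0.055 0.089]
 rim 190
((561.1190185546875, -310.8128967285156), (139.48428344726562, 141.70181274414062), 152.04861450195312)
```

View pics/crop1.png

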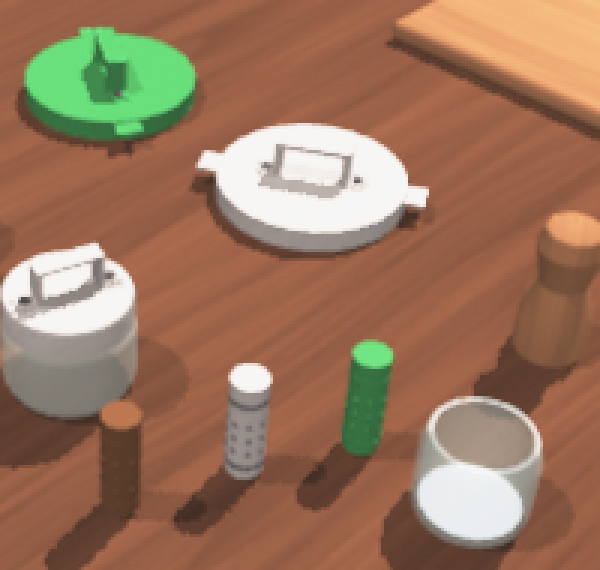

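The crop confirms it: the plain metal cartridge stands between the brown and green look-alikes, and the metal lid with two lugs is behind it. Measured positions:
- **Cartridge:** (0.670, 0.035)
- **Lid:** (0.492, 0.305), strap direction about 29.4°
- **Jar:** (0.562, -0.312)

Next I move over the jar to look with the wrist camera.

jog_arm([
  [0.043,-0.02,-0.008,0],
  [0.043,-0.02,-0.008,0],
  [0.043,-0.02,-0.008,0],
  [0.043,-0.02,-0.008,0],
  [0.043,-0.02,-0.008,0],
  [0.043,-0.02,-0.008,0],
  [0.043,-0.02,-0.008,0],
  [0.043,-0.02,-0.008,0],
  [0.043,-0.02,-0.008,0],
  [0.043,-0.02,-0.008,0],
], fingers=0.087)

```text
clock: 2.85
eef_pos: [0.5598, -0.3125, 0.303]
orientation: [[0.948, 0.318, 0.0], [0.318, -0.948, -0.0], [0.0, 0.001, -1.0]]
force: [-0.3, 0.2, -0.2]
width: 0.0869
grasp_force: 0.0
```

jog_arm([
  [0,0,0,0],
  [0,0,0,0],
  [0,0,0,0],
])

```text
clock: 3.22
eef_pos: [0.5575, -0.3152, 0.3023]
orientation: [[0.949, 0.315, -0.001], [0.315, -0.949, -0.001], [-0.001, 0.0, -1.0]]
force: [-0.2, -0.4, 0.2]
width: 0.0871
grasp_force: 0.0
```

```bash
python3 - <<'E'
from h import *
np.set_printoptions(precision=3,suppress=True)
m=camera_model("wrist"); im,d=read_camera("wrist"); cv2.imwrite("pics/w1.png",im); np.savez("pics/w1.npz",d=d,**{k:np.array(v) for k,v in m.items()})
print(-np.array(m["R"]).T@m["t"], np.array(m["R"]), m["fx"])
for n,z in (("jar",0),("jar_seat",.006),("jar_rim",.09)):
    for q in models.pinpoint("wrist",n)[:3]: print(n,q["pixel"],q["confidence"],w("wrist",q["pixel"],z=z,m=m))
P,v,u=cloud("wrist",d,None,m)
k=(P[:,2]>.024)&(P[:,2]<.036)&(np.hypot(P[:,0]-.56,P[:,1]+.312)<.05); print("ring",k.sum(),P[k].min(0),P[k].max(0))
rr=np.hypot(P[:,0]-.562,P[:,1]+.312);k=(P[:,2]>.086)&(P[:,2]<.096)&(rr<.085)&(rr>.05); 
if k.sum()>10: print("rim",k.sum(),cv2.fitEllipse((P[k][:,:2]*1000).astype(np.float32)))
k=(P[:,2]>.03)&(P[:,2]<.086)&(rr>.083)&(rr<.105); a=np.degrees(np.arctan2(P[k][:,1]+.312,P[k][:,0]-.562)); print("clip",k.sum(),np.histogram(a,36,(-180,180))[0])
print(readout.get_obs()["eef_pos"],readout.get_obs()["joint_pos"])
E
```

```text
[ 0.62  -0.294  0.464] [[ 0.316 -0.949 -0.   ]
 [-0.921 -0.307  0.242]
 [-0.23  -0.076 -0.97 ]] 391.80538459007965
jar [199.4, 324.0] 0.86 [ 0.56  -0.313  0.   ]
jar_seat [200.1, 322.1] 0.95 [ 0.56  -0.311  0.006]
jar_rim [213.5, 323.7] 0.86 [ 0.559 -0.314  0.09 ]
ring 973 [ 0.537 -0.338  0.024] [ 0.586 -0.289  0.033]
rim 2436 ((561.9478149414062, -313.63238525390625), (139.848388671875, 139.89556884765625), 113.93019104003906)
clip 157 [ 0  0  0  0  0  0  0  0  0  0  0  0  0  0 15 80 46  0  0  0  0  0  0  0
  0  0  0  0  0  0  0  0  0  9  7  0]
[ 0.558 -0.314  0.303] [ 0.6    0.368 -0.21   1.507  0.079  1.275 -0.869]
```

View pics/w1.png

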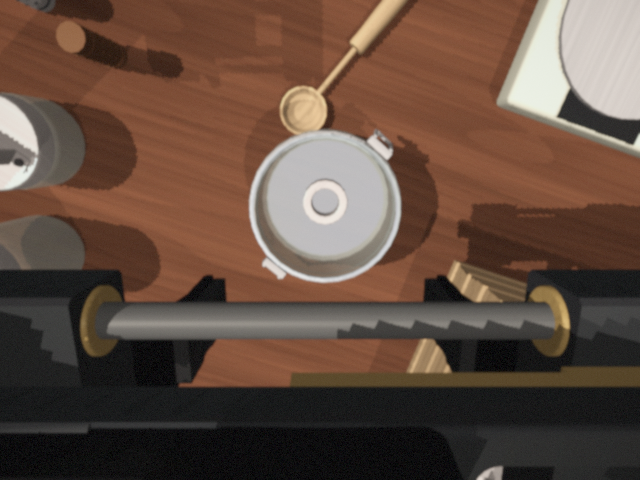

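The wrist view shows the jar with the ring centred at (202, 324) and clips at about (146, 380) and (268, 273). Next I go over the cartridge and turn so the fingers clear the look-alikes.

jog_arm([
  [0.027,-0.037,0,0],
  [0.027,-0.037,0,0],
  [0.027,-0.037,0,0],
  [0.027,-0.037,0,0],
  [0.027,-0.037,0,0],
  [0.027,-0.037,0,0],
  [0.027,-0.037,0,0],
  [0.027,-0.037,0,0],
])

```text
clock: 4.42
eef_pos: [0.6698, 0.0366, 0.3027]
orientation: [[0.948, 0.317, 0.0], [0.317, -0.948, -0.0], [0.0, 0.0, -1.0]]
force: [0.8, 0.2, 0.1]
width: 0.087
grasp_force: 0.0
```

jog_arm([
  [0,0,0,-8.7],
  [0,0,0,-8.7],
  [0,0,0,-8.7],
  [0,0,0,-8.7],
  [0,0,0,-8.7],
  [0,0,0,0],
  [0,0,0,0],
  [0,0,0,0],
])

```text
clock: 5.42
eef_pos: [0.6694, 0.0357, 0.3026]
orientation: [[0.47, 0.883, 0.0], [0.883, -0.47, -0.0], [-0.0, 0.0, -1.0]]
force: [0.0, -0.0, -0.1]
width: 0.087
grasp_force: 0.0
```

```bash
cat >> h.py <<'E'
def tool(dp,o=None):
    o=o or readout.get_obs(); return np.array(o["orientation"]).T@np.asarray(dp)
def yaw(o): return np.degrees(np.arctan2(o["orientation"][1][0],o["orientation"][0][0]))
E
python3 - <<'E'
from h import *
np.set_printoptions(precision=4,suppress=True)
f=np.load("pics/w1.npz"); m1={k:f[k] for k in f.files if k!="d"}
P,v,u=cloud("wrist",f["d"],None,m1); c=np.array([.562,-.3135]); rr=np.hypot(*(P[:,:2]-c).T)
k=(P[:,2]>.05)&(P[:,2]<.086)&(rr>.083)&(rr<.1)
for s in (1,-1):
    g=P[k&(s*(P[:,0]-c[0])>0)]; q=g.mean(0)[:2]-c; print("clip",len(g),np.degrees(np.arctan2(*(s*q)[::-1])))
k=(P[:,2]>.026)&(P[:,2]<.036)&(rr<.03)
print("ring",cv2.minEnclosingCircle((P[k][:,:2]*1000).astype(np.float32)),P[k].mean(0))
m=camera_model("wrist"); im,d=read_camera("wrist"); cv2.imwrite("pics/w2.png",im)
P,v,u=cloud("wrist",d,None,m); rr=np.hypot(P[:,0]-.67,P[:,1]-.035)
k=(P[:,2]>.077)&(P[:,2]<.088)&(rr<.03); print("cart",k.sum(),P[k].mean(0),cv2.minEnclosingCircle((P[k][:,:2]*1000).astype(np.float32)))
for q in models.pinpoint("wrist","cartridge"): print(q["pixel"],q["confidence"],w("wrist",q["pixel"],z=0,m=m))
o=readout.get_obs(); print(o["eef_pos"],yaw(o),o["joint_pos"])
E
```

```text
clip 65 -22.9578743843358
clip 22 -22.723572311411747
ring ((561.80029296875, -313.4182434082031), 24.877424240112305) [ 0.5623 -0.3133  0.0301]
cart 521 [0.6688 0.0338 0.0813] ((668.7318725585938, 33.525108337402344), 12.913511276245117)
[204.5, 324.1] 0.73 [0.668  0.0339 0.    ]
[130.8, 327.0] 0.68 [0.7106 0.107  0.    ]
[274.5, 331.9] 0.57 [ 0.6354 -0.0481  0.    ]
[0.6694 0.0359 0.3026] 62.013207071521435 [ 0.2067  0.4524 -0.4796  1.4195  0.2099  1.3203 -0.772 ]
```

View pics/w2.png

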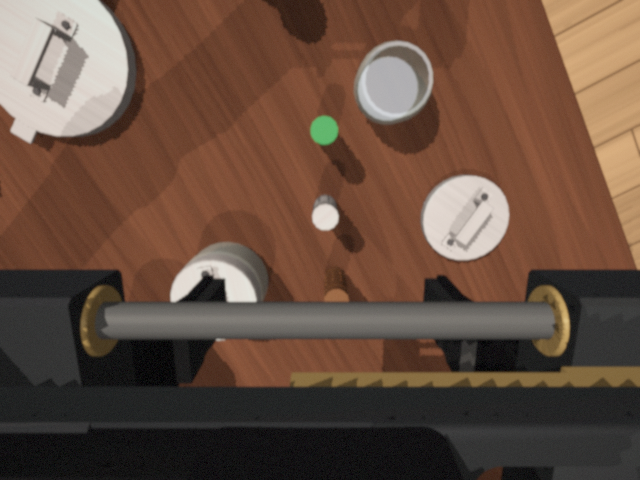

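The wrist view shows the metal cartridge at (215, 325), with green at (130, 324), brown at (295, 337), and room on both sides for the fingers. I descend and grip.

jog_arm([
  [-0.0024,0.0005,0.03,0],
  [0,0,0.04,0],
  [0,0,0.04,0],
  [0,0,0.04,0],
  [0,0,0.04,0],
  [0,0,0.03,0],
  [0,0,0.02,0],
  [0,0,0.0116,0],
  [0,0,0,0],
  [0,0,0,0],
])

```text
clock: 6.78
eef_pos: [0.6697, 0.0337, 0.0522]
orientation: [[0.469, 0.883, 0.002], [0.883, -0.469, 0.0], [0.001, 0.002, -1.0]]
force: [0.2, -0.8, -0.5]
width: 0.0869
grasp_force: 0.0
```

jog_arm([
  [0,0,0,0],
  [0,0,0,0],
  [0,0,0,0],
  [0,0,0,0],
  [0,0,0,0],
  [0,0,0,0],
  [0,0,0,0],
], fingers=0.015, grip_force=15)

```text
clock: 7.65
eef_pos: [0.6688, 0.0334, 0.0509]
orientation: [[0.469, 0.883, 0.0], [0.883, -0.469, -0.0], [-0.0, 0.0, -1.0]]
force: [0.1, -1.1, 0.7]
width: 0.0251
grasp_force: 15.1
```

jog_arm([
  [0,0,-0.01,0],
  [0,0,-0.025,0],
  [0,0,-0.035,0],
  [0,0,-0.035,0],
  [0,0,-0.025,0],
  [0,0,-0.01,0],
  [0,0,0,0],
])

```text
clock: 8.52
eef_pos: [0.6688, 0.0335, 0.1914]
orientation: [[0.469, 0.883, 0.001], [0.883, -0.469, -0.0], [0.0, 0.001, -1.0]]
force: [-0.3, -0.2, -1.9]
width: 0.0254
grasp_force: 15.0
```

jog_arm([
  [-0.0196,0.0038,0,0],
  [-0.0396,0.0076,0,0],
  [-0.0396,0.0076,0,0],
  [-0.0396,0.0076,0,0],
  [-0.0396,0.0076,0,0],
  [-0.0396,0.0076,0,0],
  [-0.0396,0.0076,0,0],
  [-0.0396,0.0076,0,0],
  [-0.0396,0.0076,0,0],
  [-0.0199,0.0038,0,0],
])

```text
clock: 9.78
eef_pos: [0.5593, -0.3172, 0.1895]
orientation: [[0.473, 0.881, -0.003], [0.881, -0.473, -0.0], [-0.002, -0.003, -1.0]]
force: [-0.8, 0.4, -0.7]
width: 0.0257
grasp_force: 15.0
```

jog_arm([
  [0,0,0,0],
  [0,0,0,0],
  [0,0,0,0],
])

```text
clock: 10.15
eef_pos: [0.5631, -0.311, 0.1911]
orientation: [[0.466, 0.885, 0.0], [0.885, -0.466, 0.001], [0.001, 0.0, -1.0]]
force: [0.6, 0.1, -0.8]
width: 0.0259
grasp_force: 15.0
```

```bash
python3 - <<'E'
from h import *
np.set_printoptions(precision=4,suppress=True)
o=readout.get_obs(); print(o["eef_pos"],yaw(o),o["joint_pos"],o["width"],o["grasp_force"])
m=camera_model("wrist"); im,d=read_camera("wrist"); cv2.imwrite("pics/w3.png",im)
P,v,u=cloud("wrist",d,None,m); c=o["eef_pos"]; rr=np.hypot(P[:,0]-c[0],P[:,1]-c[1])
k=(P[:,2]>c[2]-.06)&(P[:,2]<c[2]+.04)&(rr<.02); print("cart",k.sum(), P[k].mean(0) if k.any() else 0)
for n in("cartridge","jar_rim","jar_seat"):
  for q in models.pinpoint("wrist",n): print(n,q["pixel"],q["confidence"],w("wrist",q["pixel"],z={"cartridge":c[2]-.051,"jar_rim":.09,"jar_seat":.006}[n],m=m))
rr=np.hypot(P[:,0]-.562,P[:,1]+.3134);k=(P[:,2]>.086)&(P[:,2]<.096)&(rr<.085)&(rr>.05)
if k.sum()>10: print("rim",k.sum(),cv2.fitEllipse((P[k][:,:2]*1000).astype(np.float32)))
im,d=read_camera("side"); cv2.imwrite("pics/s3.png",cv2.resize(im[90:240,230:430],None,fx=3,fy=3,interpolation=3))
P,v,u=cloud("side",d); k=(np.hypot(P[:,0]-c[0],P[:,1]-c[1])<.02)&(P[:,2]>c[2]-.06)&(P[:,2]<c[2]-.01); s=P[k]
print("side cart",k.sum(),s.mean(0),s[:,2].min())
zz=s[:,2]; print([np.round(s[(zz>a)&(zz<a+.012)].mean(0),4) for a in np.arange(c[2]-.05,c[2]-.01,.012)])
E
```

```text
[ 0.5631 -0.311   0.1911] 62.24663318465141 [ 0.7307  0.4768 -0.4076  1.6314  0.2071  1.0763 -0.2194] 0.025891220226297272 15.000013674725778
cart 4625 [ 0.5652 -0.3066  0.2004]
cartridge [263.9, 323.1] 0.67 [ 0.5626 -0.3098  0.1401]
jar_rim [251.4, 322.1] 0.62 [ 0.559  -0.3149  0.09  ]
jar_seat [223.7, 325.6] 0.61 [ 0.5629 -0.3134  0.006 ]
rim 2851 ((561.7328491210938, -312.8717041015625), (138.75120544433594, 139.4394989013672), 61.53165817260742)
side cart 126 [ 0.5613 -0.3029  0.1609] 0.1365449994874666
[array([ 0.5608, -0.3028,  0.1477]), array([ 0.5615, -0.3025,  0.1595]), array([ 0.5611, -0.3029,  0.1712]), array([ 0.5627, -0.3041,  0.1792])]
```

View pics/s3.png

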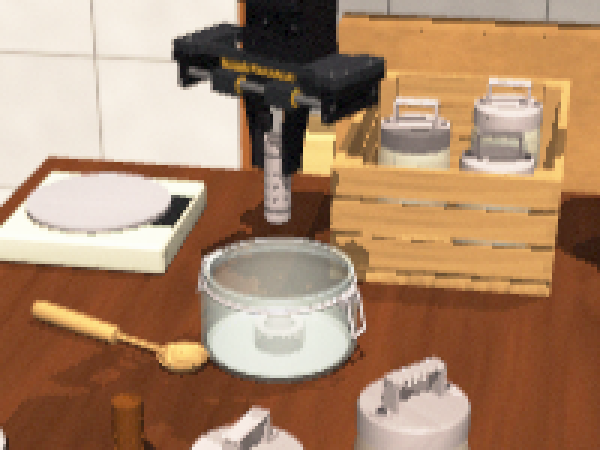

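The cartridge hangs upright in the fingers above the jar mouth, its foot at (220, 278) in the crop with the ring at (330, 280). I lower it to just above the ring and let the arm settle.

jog_arm([
  [0,0,0.01,0],
  [0,0,0.02,0],
  [0,0,0.025,0],
  [0,0,0.025,0],
  [0,0,0.015,0],
  [0,0,0.005,0],
  [0,0,0,0],
  [0,0,0,0],
  [0,0,0,0],
  [0,0,0,0],
])

```text
clock: 11.65
eef_pos: [0.5624, -0.3135, 0.0915]
orientation: [[0.469, 0.883, 0.001], [0.883, -0.469, -0.001], [-0.0, 0.001, -1.0]]
force: [-0.3, 0.1, -0.9]
width: 0.0253
grasp_force: 15.0
```

jog_arm([
  [0,0,0.004,0],
  [0,0,0.004,0],
  [0,0,0.004,0],
  [0,0,0.004,0],
  [0,0,0,0],
  [0,0,0,0],
])

```text
clock: 12.4
eef_pos: [0.5623, -0.3133, 0.075]
orientation: [[0.469, 0.883, 0.0], [0.883, -0.469, -0.0], [0.0, 0.0, -1.0]]
force: [-0.5, -0.4, -1.0]
width: 0.0254
grasp_force: 15.0
```

jog_arm([
  [0,0,0.004,0],
  [0,0,0.004,0],
  [0,0,0.004,0],
  [0,0,0.003,0],
  [0,0,0.002,0],
  [0,0,0.001,0],
  [0,0,0,0],
  [0,0,0,0],
])

```text
clock: 13.4
eef_pos: [0.5623, -0.3134, 0.0571]
orientation: [[0.469, 0.883, 0.0], [0.883, -0.469, -0.0], [0.0, 0.0, -1.0]]
force: [0.5, 0.3, -0.5]
width: 0.0255
grasp_force: 15.0
```

jog_arm([
  [0,0,0.0005,0],
  [0,0,0,0],
  [0,0,0,0],
])

```text
clock: 13.78
eef_pos: [0.5623, -0.3134, 0.0569]
orientation: [[0.469, 0.883, 0.0], [0.883, -0.469, -0.0], [-0.0, 0.001, -1.0]]
force: [-0.4, 0.9, 2.8]
width: 0.0256
grasp_force: 15.0
```

jog_arm([
  [0,0,0,0],
  [0,0,0,0],
  [0,0,0,0],
  [0,0,0,0],
  [0,0,0,0],
  [0,0,0,0],
], fingers=0.05)

```text
clock: 14.52
eef_pos: [0.5622, -0.3133, 0.0565]
orientation: [[0.469, 0.883, 0.0], [0.883, -0.469, -0.0], [0.0, 0.0, -1.0]]
force: [0.5, -0.1, 0.2]
width: 0.05
grasp_force: 0.0
```

jog_arm([
  [0,0,-0.01,0],
  [0,0,-0.03,0],
  [0,0,-0.05,0],
  [0,0,-0.06,0],
  [0,0,-0.06,0],
  [0,0,-0.04,0],
  [0,0,0,0],
  [0,0,0,0],
])

```text
clock: 15.52
eef_pos: [0.5617, -0.3131, 0.3062]
orientation: [[0.469, 0.883, -0.001], [0.883, -0.469, 0.0], [-0.0, -0.001, -1.0]]
force: [-0.2, -0.5, -0.1]
width: 0.05
grasp_force: 0.0
```

```bash
python3 - <<'E'
from h import *
np.set_printoptions(precision=4,suppress=True)
o=readout.get_obs(); print(o["eef_pos"],yaw(o),o["joint_pos"],o["width"],o["force"])
m=camera_model("wrist"); im,d=read_camera("wrist"); cv2.imwrite("pics/w4.png",im[:300,160:500])
P,v,u=cloud("wrist",d,None,m); rr=np.hypot(P[:,0]-.562,P[:,1]+.3134)
k=(P[:,2]>.08)&(P[:,2]<.1)&(rr<.03); print("cart top",k.sum(), np.median(P[k],0),cv2.minEnclosingCircle((P[k][:,:2]*1000).astype(np.float32)) if k.any() else 0)
k=(P[:,2]>.086)&(P[:,2]<.096)&(rr<.085)&(rr>.05); print("rim",k.sum(),cv2.fitEllipse((P[k][:,:2]*1000).astype(np.float32)),P[k][:,2].mean())
for n in("cartridge","jar_seat"):
  for q in models.pinpoint("wrist",n)[:2]: print(n,q["pixel"],q["confidence"],w("wrist",q["pixel"],z=.006,m=m))
rr=np.hypot(*(P[:,:2]-[.562,-.3134]).T); k=(P[:,2]>.05)&(P[:,2]<.086)&(rr>.083)&(rr<.1)
for s in (1,-1):
    g=P[k&(s*(P[:,0]-.562)>0)]
    if len(g): print("clip",len(g),np.degrees(np.arctan2(*(s*(g.mean(0)[:2]-[.562,-.3134]))[::-1])))
E
```

```text
[ 0.5617 -0.3131  0.3062] 62.05521610459225 [ 0.7439  0.3937 -0.4227  1.4857  0.1644  1.298  -0.1824] 0.050044600507792365 [-0.2491 -0.4765 -0.0641]
cart top 545 [ 0.5623 -0.313   0.0873] ((562.1721801757812, -313.3788757324219), 13.033026695251465)
rim 2386 ((561.697265625, -313.1749267578125), (139.86265563964844, 139.9185791015625), 52.38182830810547) 0.08897734939602084
cartridge [198.7, 320.6] 0.59 [ 0.5597 -0.3066  0.006 ]
jar_seat [203.7, 324.3] 0.75 [ 0.5608 -0.3138  0.006 ]
clip 50 -21.86867138620952
clip 51 -22.906782105328908
```

View pics/w4.png

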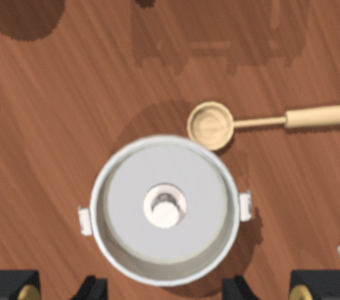

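The view shows the cartridge standing in the ring at (210, 163) of the crop, its top at z = 0.087 and centred. The clips are at about (215, 85) and (207, 246), and the jar hasn't moved. Now to the lid.

jog_arm([
  [0.0428,-0.0293,0,0],
  [0.0428,-0.0293,0,0],
  [0.0428,-0.0293,0,0],
  [0.0428,-0.0293,0,0],
  [0.0428,-0.0293,0,0],
  [0.0428,-0.0293,0,0],
  [0.0428,-0.0293,0,0],
  [0.0428,-0.0293,0,0],
  [0.0428,-0.0293,0,0],
  [0.0428,-0.0293,0,0],
])

```text
clock: 16.92
eef_pos: [0.5033, 0.2033, 0.3056]
orientation: [[0.469, 0.883, -0.001], [0.883, -0.469, -0.001], [-0.001, -0.001, -1.0]]
force: [0.4, -0.8, 0.3]
width: 0.0497
grasp_force: 0.0
```

jog_arm([
  [0.0428,-0.0293,0,0],
  [0.0428,-0.0293,0,0],
  [0,0,0,8.2],
  [0,0,0,8.2],
  [0,0,0,8.2],
  [0,0,0,8.2],
  [0,0,0,0],
  [0,0,0,0],
  [0,0,0,0],
], fingers=0.06)

```text
clock: 18.05
eef_pos: [0.4922, 0.3051, 0.3062]
orientation: [[0.872, 0.49, -0.0], [0.49, -0.872, -0.0], [-0.0, -0.0, -1.0]]
force: [-0.3, 0.3, 0.1]
width: 0.0599
grasp_force: 0.0
```

```bash
python3 - <<'E'
from h import *
np.set_printoptions(precision=4,suppress=True)
o=readout.get_obs(); print(o["eef_pos"],yaw(o),o["joint_pos"],o["width"])
m=camera_model("wrist"); im,d=read_camera("wrist"); cv2.imwrite("pics/w5.png",im)
P,v,u=cloud("wrist",d,None,m); c=np.array([.492,.305]); rr=np.hypot(*(P[:,:2]-c).T)
k=(P[:,2]>.045)&(P[:,2]<.058)&(rr<.06); t=P[k][:,:2]; print("strap",k.sum(),cv2.minAreaRect((t*1000).astype(np.float32)),P[k].mean(0),np.degrees(np.arctan2(*np.linalg.svd(t-t.mean(0),full_matrices=False)[2][0][::-1])))
k=(P[:,2]>.014)&(P[:,2]<.03)&(rr<.083); print("disc",cv2.minEnclosingCircle((P[k][:,:2]*1000).astype(np.float32)),P[k].mean(0))
k=(P[:,2]>.006)&(P[:,2]<.035)&(rr>.083)&(rr<.1)
for s in (1,-1):
    g=P[k&(s*(P[:,0]-c[0])>0)]
    if len(g): print("lug",len(g),g.mean(0))
for n in ("lid","lid_grip"):
  for q in models.pinpoint("wrist",n)[:2]: print(n,q["pixel"],q["confidence"],w("wrist",q["pixel"],z=.049*(n!="lid"),m=m))
E
```

```text
[0.4922 0.3051 0.3062] 29.317699138068605 [-0.1432  0.3107 -0.6205  1.6288  0.1875  1.2629 -1.8574] 0.05988009027551059
strap 938 ((490.91497802734375, 305.4384765625), (60.95151138305664, 17.245439529418945), 29.054420471191406) [0.4915 0.306  0.0513] -151.50985109870754
disc ((491.7235412597656, 305.62255859375), 82.96565246582031) [0.4935 0.3073 0.0194]
lug 205 [0.5676 0.3494 0.0174]
lug 183 [0.414  0.263  0.0172]
lid [358.2, 243.7] 0.94 [0.2578 0.2968 0.    ]
lid [202.8, 325.1] 0.82 [0.4915 0.3043 0.    ]
lid_grip [207.9, 323.6] 0.7 [0.4919 0.3065 0.049 ]
lid_grip [378.2, 234.8] 0.56 [0.2591 0.2985 0.049 ]
```

View pics/w5.png

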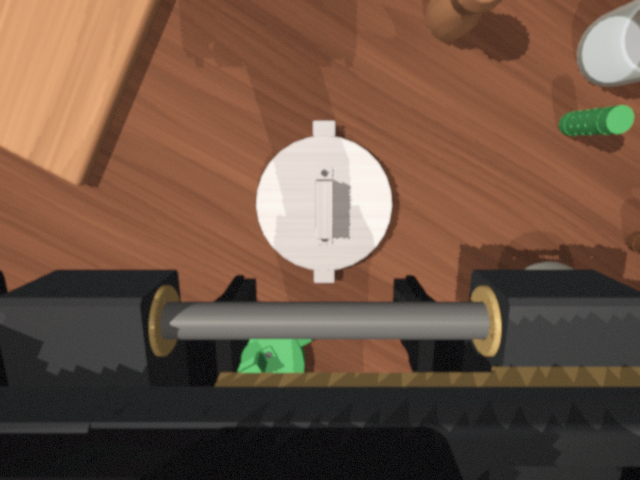

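The view shows the metal lid at (203, 324), its strap vertical in the image, its lugs at (128, 324) and (275, 324). It lines up with the tool. I descend and grip the strap firmly.

jog_arm([
  [-0.0005,-0.001,0.03,0],
  [0,0,0.045,0],
  [0,0,0.05,0],
  [0,0,0.05,0],
  [0,0,0.04,0],
  [0,0,0.03,0],
  [0,0,0.02,0],
  [0,0,0.011,0],
  [0,0,0,0],
  [0,0,0,0],
])

```text
clock: 19.45
eef_pos: [0.4921, 0.3064, 0.0315]
orientation: [[0.872, 0.489, 0.002], [0.489, -0.872, 0.001], [0.002, -0.0, -1.0]]
force: [-0.0, 0.8, 0.8]
width: 0.0598
grasp_force: 0.0
```

jog_arm([
  [0,0,0,0],
  [0,0,0,0],
  [0,0,0,0],
  [0,0,0,0],
  [0,0,0,0],
  [0,0,0,0],
  [0,0,0,0],
], fingers=0.005, grip_force=40)

```text
clock: 20.32
eef_pos: [0.4914, 0.3057, 0.0304]
orientation: [[0.872, 0.489, -0.0], [0.489, -0.872, -0.0], [-0.0, 0.0, -1.0]]
force: [0.1, 0.5, -0.2]
width: 0.0172
grasp_force: 40.0
```

jog_arm([
  [0,0,-0.005,0],
  [0,0,-0.02,0],
  [0,0,-0.04,0],
  [0,0,-0.05,0],
  [0,0,-0.05,0],
  [0,0,-0.045,0],
  [0,0,-0.02,0],
  [0,0,-0.01,0],
  [0,0,0,0],
  [0,0,0,0],
])

```text
clock: 21.58
eef_pos: [0.4908, 0.3052, 0.2693]
orientation: [[0.872, 0.489, -0.002], [0.489, -0.872, -0.001], [-0.002, 0.0, -1.0]]
force: [-0.0, 1.0, -1.9]
width: 0.0172
grasp_force: 41.1
```

```bash
python3 - <<'E'
from h import *
np.set_printoptions(precision=4,suppress=True)
o=readout.get_obs(); print(o["eef_pos"],yaw(o),o["joint_pos"],o["width"],o["grasp_force"])
m=camera_model("wrist"); im,d=read_camera("wrist"); cv2.imwrite("pics/w6.png",im)
P,v,u=cloud("wrist",d,None,m); c=o["eef_pos"]; s=P-c; rr=np.hypot(*s[:,:2].T)
k=(s[:,2]<.005)&(s[:,2]>-.03)&(rr<.083); g=s[k]; A=np.c_[g[:,:2],np.ones(len(g))]; print("plate",k.sum(),np.linalg.lstsq(A,g[:,2],rcond=None)[0])
k=(s[:,2]<.01)&(s[:,2]>-.05)&(rr>.085)&(rr<.1)
for a in (1,-1):
    g=s[k&(a*s[:,0]>0)]
    if len(g): print("lug",len(g),g.mean(0),np.degrees(np.arctan2(*(a*g.mean(0)[:2])[::-1])))
E
```

```text
[0.4908 0.3052 0.2693] 29.255091025947827 [-0.1451  0.3371 -0.6227  1.6823  0.2089  1.1918 -1.8796] 0.017200988792180284 41.063579698093235
plate 38604 [-0.012  -0.0046 -0.0104]
lug 1106 [ 0.0769  0.0439 -0.0131] 29.731834889966127
```

The lid is held level and well clear, its lower edge at about z = 0.239. I carry it over to the jar and turn it to the clip direction.

jog_arm([
  [-0.0093,0.0221,0,0],
  [-0.0185,0.0442,0,0],
  [-0.0185,0.0442,0,0],
  [-0.0185,0.0442,0,0],
  [-0.0185,0.0442,0,0],
  [-0.0185,0.0442,0,0],
  [-0.0185,0.0442,0,0],
  [-0.0185,0.0442,0,0],
  [-0.0185,0.0442,0,0],
  [-0.0185,0.0442,0,0],
])

```text
clock: 22.88
eef_pos: [0.5428, -0.1478, 0.2694]
orientation: [[0.872, 0.489, -0.002], [0.489, -0.872, 0.001], [-0.001, -0.001, -1.0]]
force: [1.2, 0.8, -1.2]
width: 0.0173
grasp_force: 41.1
```

jog_arm([
  [-0.0185,0.0442,0,0],
  [-0.0185,0.0442,0,0],
  [-0.0185,0.0442,0,0],
  [-0.0093,0.0221,0,0],
  [0,0,0,8.65],
  [0,0,0,8.65],
  [0,0,0,8.65],
  [0,0,0,8.65],
  [0,0,0,8.65],
  [0,0,0,8.65],
])

```text
clock: 24.12
eef_pos: [0.5624, -0.3113, 0.2697]
orientation: [[0.922, -0.388, -0.001], [-0.388, -0.922, 0.002], [-0.002, -0.001, -1.0]]
force: [1.6, -0.1, -1.4]
width: 0.0174
grasp_force: 42.1
```

jog_arm([
  [0,0,0,0],
  [0,0,0,0],
  [0,0,0,0],
  [0,0,0,0],
])

```text
clock: 24.62
eef_pos: [0.5622, -0.3131, 0.2704]
orientation: [[0.923, -0.385, 0.0], [-0.385, -0.923, 0.0], [-0.0, -0.0, -1.0]]
force: [0.6, -0.4, -2.9]
width: 0.0174
grasp_force: 42.2
```

```bash
cat > chk.py <<'E'
from h import *
np.set_printoptions(precision=4,suppress=True)
o=readout.get_obs(); print(o["eef_pos"],yaw(o),o["joint_pos"],o["width"],o["grasp_force"])
m=camera_model("wrist"); im,d=read_camera("wrist")
P,v,u=cloud("wrist",d,None,m); c=o["eef_pos"]; s=P-c; rr=np.hypot(*s[:,:2].T)
k=(s[:,2]<.005)&(s[:,2]>-.03)&(rr<.083); g=s[k]; A=np.c_[g[:,:2],np.ones(len(g))]; print("plate",k.sum(),np.linalg.lstsq(A,g[:,2],rcond=None)[0])
k=(s[:,2]<.01)&(s[:,2]>-.03)&(rr>.085)&(rr<.1)
for a in (1,-1):
    g=s[k&(a*s[:,0]>0)]
    if len(g): print("lug",len(g),g.mean(0),np.degrees(np.arctan2(*(a*g.mean(0)[:2])[::-1])))
for cam in ("side","scene"):
    mm=camera_model(cam); im,d=read_camera(cam); cv2.imwrite(f"pics/{cam}_{o['clock']:.0f}.png",im)
    P,v,u=cloud(cam,d,None,mm); q=np.array([.562,-.3134]); rr=np.hypot(*(P[:,:2]-q).T)
    b=c[2]-.0304
    k=(P[:,2]>.083)&(P[:,2]<.095)&(rr<.08)&(rr>.06)
    if k.sum()>20: print(cam,"rim",k.sum(),P[k][:,2].max(),cv2.fitEllipse((P[k][:,:2]*1000).astype(np.float32)))
    k=(P[:,2]>b-.004)&(P[:,2]<b+.024)&(rr<.1)
    if k.sum()>20: print(cam,"lid",k.sum(),np.percentile(P[k][:,2],[1,99]),cv2.minEnclosingCircle((P[k&(rr<.084)][:,:2]*1000).astype(np.float32)))
E
python3 chk.py
```

```text
[ 0.5622 -0.3131  0.2704] -22.618762557025402 [ 0.5538  0.388  -0.1533  1.548   0.0617  1.2104 -1.5756] 0.017448616685881897 42.15482868254185
plate 38647 [-0.0099  0.0059 -0.0104]
lug 1060 [ 0.0818 -0.0333 -0.013 ] -22.166205049556012
side rim 231 0.09027278945806044 ((561.661376953125, -311.1715393066406), (140.7200927734375, 141.7570343017578), 92.17838287353516)
side lid 1104 [0.2384 0.2619] ((564.2101440429688, -308.3449401855469), 83.40557861328125)
scene rim 1150 0.09460836992839307 ((563.5916748046875, -314.0804443359375), (139.6434783935547, 141.63763427734375), 65.26083374023438)
scene lid 5991 [0.2425 0.2628] ((562.1265258789062, -313.05792236328125), 83.88716125488281)
```

jog_arm([
  [0,0,0.01,0],
  [0,0,0.02,0],
  [0,0,0.025,0],
  [0,0,0.025,0],
  [0,0,0.02,0],
  [0,0,0.01,0],
  [0,0,0.005,0],
  [0,0,0,0],
  [0,0,0,0],
  [0,0,0,0],
])

```text
clock: 26.02
eef_pos: [0.5626, -0.3133, 0.1562]
orientation: [[0.923, -0.385, 0.001], [-0.385, -0.923, -0.001], [0.001, 0.0, -1.0]]
force: [-0.2, 0.3, -3.2]
width: 0.0171
grasp_force: 42.2
```

jog_arm([
  [0,0,0.006,0],
  [0,0,0.006,0],
  [0,0,0.005,0],
  [0,0,0.002,0],
  [0,0,0,0],
  [0,0,0,0],
  [0,0,0,0],
  [0,0,0,0],
  [0,0,0,0],
  [0,0,0,0],
])

```text
clock: 27.28
eef_pos: [0.5623, -0.3131, 0.1365]
orientation: [[0.923, -0.385, 0.0], [-0.385, -0.923, -0.0], [0.0, -0.0, -1.0]]
force: [-0.2, 0.1, -1.7]
width: 0.017
grasp_force: 42.2
```

```bash
python3 chk.py; python3 -c "
import cv2,glob;f=sorted(glob.glob('pics/side_*.png'))[-1];cv2.imwrite('pics/end.png',cv2.resize(cv2.imread(f)[90:240,230:430],None,fx=3,fy=3,interpolation=3));print(f)"
```

```text
[ 0.5623 -0.3131  0.1365] -22.650438217265673 [ 0.549   0.5027 -0.1479  1.6938  0.0873  0.9514 -1.5977] 0.016987195892570882 42.1549104899168
plate 38623 [-0.0099  0.0057 -0.0104]
lug 1050 [ 0.0817 -0.0335 -0.0129] -22.26926330833126
side rim 117 0.08994325797170974 ((561.2531127929688, -307.8454284667969), (131.58889770507812, 141.318359375), 91.09054565429688)
side lid 1111 [0.1043 0.1274] ((562.5716552734375, -311.3486328125), 83.72283935546875)
scene rim 539 0.09326627810232412 ((499.04150390625, -284.96917724609375), (184.00570678710938, 283.947021484375), 65.7370376586914)
scene lid 5105 [0.1088 0.1292] ((565.4037475585938, -313.0907287597656), 81.0537109375)
pics/side_27.png
```

View pics/end.png

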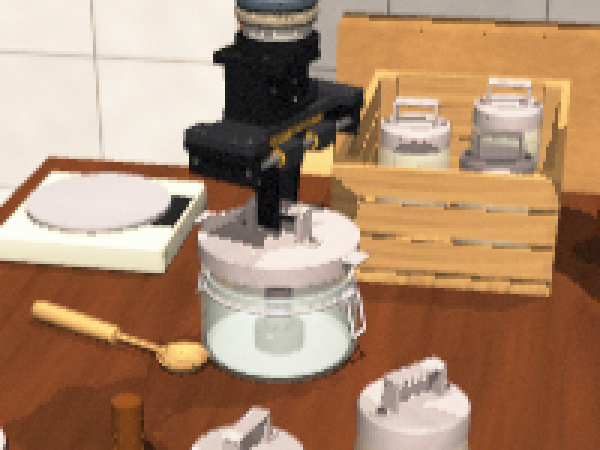

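The lid hovers level about 16 mm above the rim, spanning (200–362, 205–285) in the crop. Its lug at (258, 355) sits above the clip at (310, 355). I hand the job in.

```bash
python3 -c "
from workcell import r
print(r.job_done())"
```

```text
the job is handed in; nothing more can be done
None
```

I handed the job in with the cartridge standing free in the jar's ring and the lid held level, centred about 16 mm above the rim with its lugs over the clips; the hand-in gave no verdict.

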